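Seat the handheld scanner on its charging dock

TASK

Put the grey handheld scanner on the black charging dock, with its display facing the same way as the dock's blue front strip, and press it gently down over the two brass pegs until it is fully home and stands upright by itself; then let go. The peg shoe may be set anywhere along the dock, so feel for the pegs. Leave the mug, the loose silver knob and the antenna rack alone.

Things in the scene. Friction and masses are not known exactly. Their poses are not given: they have to be found in the camera images.
- scanner: Grey handheld scanner, upright: 42 thick (x), 66 wide (y), 110 tall plus two 8 mm stubs on top, about 0.3 kg. Origin: centre of its underside; z up; front with green display faces +x. Grip across the 42 with the TCP 65 to 70 above the foot. Underside: two round holes 16 deep at x = 0: 15 diameter at y = +20, 10 at y = -20; fits one way round only.
- dock: Black charging dock, fixed: 110 (x) x 150 (y) x 22 high, blue strip along its front (+x) edge. Origin: centre of its underside. On it a 5 mm aluminium shoe with two brass pegs 12 tall (tips 39 above the table): 13 diameter at y = +20, 8 at y = -20 from the shoe's middle. The shoe is set stiffly somewhere between -16 and +16 along the dock's y; not measured: find it by eye or touch.
- dock_seat (a point): Point on the dock 27 above the table: upper face of the shoe when at mid travel. Axes as the dock's. With the scanner fully home its origin is at x = 0, z = 0 here and y = where the shoe is (-16 to +16), axes parallel.
- mug: Blue ceramic mug, 76 across, 90 high, handle on its +y side; origin at the centre of its underside. Leave alone.
- knob: Loose silver rotary knob, 38 across, 22 high; origin at the centre of its underside. Leave alone.
- rack: Wooden antenna rack 50 (x) x 200 (y) x 80 high, holding three upright metal whips up to 213 high, fixed; origin at the centre of its underside. Leave alone.
Mind the look-alikes: they are no part of the job. There is more than one size of the scanner; the one meant has the size given above.

How it is judged:
At the end, for the whole second after the job is handed in: The scanner stands at rest, upright within 3 degrees, on the dock's shoe with both pegs in its holes: its foot within 2.5 mm of the shoe's face, within 5 mm of the dock's middle line (x) and 18.5 mm of its middle along y, turned within 7 degrees of the dock (z of scanner in the frame of dock_seat between -0.0025 and 0.0025 m and x of scanner in the frame of dock_seat between -0.005 and 0.005 m and y of scanner in the frame of dock_seat between -0.0185 and 0.0185 m and angle between the x axis of scanner and the x axis of dock, either way round below 0.12 rad and angle between scanner's own z axis and vertical below 0.05 rad and linear speed of scanner below 0.02 m/s); the robot touches nothing.
It fails at once if the scanner is forced or dropped on the dock (over 50 N) (contact force between scanner and dock above 50 N).
It fails at once if the mug is moved more than 20 mm or tipped (distance of mug from where it was at the start of the episode above 0.02 m or angle between mug's own z axis and vertical above 0.4 rad).
It fails at once if the loose knob is moved more than 20 mm (distance of knob from where it was at the start of the episode above 0.02 m).
It fails at once if the antenna rack is struck (over 5 N) by the robot or the scanner (contact force between rack and the arm above 5 N or contact force between rack and the fingers above 5 N or contact force between rack and scanner above 5 N).
It also fails if it takes over 64 s, if anything falls off the work surface, if the arm or the gripper's body presses on something with over 40 N, if the wrist force passes 120 N, or if a joint passes its speed limit or range.

ROBOT

A 6-joint arm with a two-finger parallel gripper is mounted at the origin on the work surface. World frame = base frame: x ahead of the robot, y to its left, z up, the work surface at z = 0. Lengths are in m, angles in rad, forces in N, time in s.
With the tool pointing down it reaches from about 0.325 to 0.775 m from the base axis. Payload 5.5 kg.
Tool frame: the origin (TCP) lies between the finger pads, 19 mm behind the fingertips; this is the grasp point; z points along the fingers, y is the line along which they close (so a half turn about z gives the same grasp; the last joint's range is limited). The gripper opens to 88 mm and grips with 3 to 60 N. Pads are 20 mm wide; open, the fingers measure 115 mm over their backs; the gripper's body (75 mm by 178 mm) begins 61 mm behind the grasp point.
Start: joints at [-1.172, 0.091, 1.231, -0, 1.82, -0.057], TCP at [0.264, -0.539, 0.241] pointing down, gripper open.
Joint ranges: [-2.87, 2.87], [-0.86, 2.18], [0.17, 2.46], [-1.51, 4.65], [0.06, 2.69], [-2.65, 2.65]. Speed limits (rad/s): [2.57, 2.57, 3.01, 3.14, 3.14, 3.14].

INTERFACE

Orientations are given as a rotation vector (axis times angle).
In Python, from cell import monitor, imaging, close_job gives the robot as it stands. The module is installed in compiled form; this text tells all that it offers.
- The arm moves only by the tool move_arm, never from a script. Its argument "moves" is a list of rows, each a list of 3 entries, a list of its own where there are three numbers: the opening, from 0 (shut) to 1 (fully open), then the shift along the tool's x, y, z as a fraction of full scale, then the turn, a rotation vector about the tool's x, y, z as a fraction of full scale. A call has 1 to 8 rows; each row shifts and turns the commanded pose from where the row before left it, along the tool's axes as they then stand; what a row does not reach is not made up. Full scale, the value 1, is 2.5 cm for a shift and 0.08 rad for a turn. A row lasts 1/12 s, in which the tool goes at most 41.7 mm and 7.16 degrees, less where a joint would pass 70% of its speed; a pose out of reach is approached as far as the arm can. A call with a number of a shift or a turn outside -1 to 1 is refused whole. A call with a gripper value outside its range is refused whole. The fingers move at their own pace and stop on an object; "force" is the grip in N (left out, the last holds). Time passes only in rows, so rows that do not move let the fingers close. It gives the time, the measured TCP pose, the force, the opening and the grip force at its end, in the units of the state.
- monitor.get_obs(): the state, without advancing time (a new reading comes with each control period).
- imaging.snapshot(name): name is "side" or "top" or "wrist"; returns a dict with "img" (420x560x3 uint8, blue, green, red), "depth" (420x560 float32, m along the optical axis (not along the pixel's ray), 0 where there is no reading), "fovy" (degrees; the focal length in pixels is half the picture's height over the tangent of half this angle, whatever the lens; pixels are square), "cx", "cy" (the principal point, pixels), "k1" (the pictures are not rectified: a ray, as slopes to the right and down, at radius r is drawn at 1 + k1 r^2 times it, then the intrinsics apply), "world_from_camera" (4x4, takes a point from camera to world coordinates). Camera axes: x right, y down, z forward; pixel columns grow to the right and rows downward; lengths in m; the calibration is good to about 2 mm. A picture is of the moment at which its call begins.
- close_job(): hands the job in; it is judged then, once.
The state is a dict: "clock": time; "q": joint angles; "dq": joint speeds; "effort": joint torques, N m; "tool_pos": TCP position; "eef_rot": TCP orientation; "force": force on the tool from outside, world axes, zero at the start; "moment": the same for the moment, N m; "opening": finger opening in m; "finger_force": force on a finger pad.
Only numpy, scipy, OpenCV 4.12 (cv2) and the standard library are available. Lean on these libraries where they do the work, as an engineer would, in place of code of your own. Each camera call takes 0.05 s, during which the arm holds its last target. There are 200 camera calls.

## Working session

There is one attempt and no reset: what is moved stays moved. The work goes in short steps, Python scripts to look and compute and a tool call to move; the robot and the scene stay as the last step left them, time stands still between calls to the robot, and variables do not carry over. Pictures are saved under pics/ and viewed, at most 10 in all, crops included, and the job is handed in when it is done.

Besides the shell and the picture viewer there is one more tool, called after "Emit:" as a command line: name --argument value ..., lists and objects as JSON in quotes. move_arm: Moves the arm, as the interface text tells. Its arguments: {"type":"object","properties":{"moves":{"type":"array"},"force":{"type":"number"}},"required":["moves"]}

```bash
mkdir -p pics
cat > h.py <<'E'
import numpy as np, cv2
from cell import monitor, imaging
def K(s):
    f=s["img"].shape[0]/2/np.tan(np.radians(s["fovy"])/2); return f
def grab(n,fn=None):
    s=imaging.snapshot(n); 
    if fn: cv2.imwrite("pics/"+fn,s["img"])
    np.savez("last_%s.npz"%n,**s); return s
def load(n): return dict(np.load("last_%s.npz"%n))
def ray(s,u,v):
    f=K(s); a=(u-s["cx"])/f; b=(v-s["cy"])/f; x,y=a,b
    for _ in range(20):
        r=x*x+y*y; x,y=a/(1+s["k1"]*r),b/(1+s["k1"]*r)
    return np.array([x,y,1.])
def pt(s,u,v,z=None):
    T=s["world_from_camera"]; d=ray(s,u,v)
    if z is None:
        w=s["depth"][int(round(v)),int(round(u))]; return T[:3,:3]@(d*w)+T[:3,3]
    D=T[:3,:3]@d; return T[:3,3]+D*(z-T[2,3])/D[2]
E
python3 - <<'E'
from h import *
a=grab("side","s1.png");b=grab("top","t1.png")
for s in(a,b): print(s["fovy"],s["cx"],s["cy"],s["k1"],s["world_from_camera"].round(3).tolist())
print(monitor.get_obs())
E
```

```text
42.80857098795319 290.1322471377554 204.4941386300278 -0.02378795436353375 [[-0.902, -0.246, 0.356, 0.125], [-0.432, 0.496, -0.753, 1.005], [0.009, -0.833, -0.553, 0.747], [0.0, 0.0, 0.0, 1.0]]
53.23449946385833 282.44729196567937 207.52517838885117 -0.05512231727624977 [[0.008, -0.996, 0.085, 0.527], [-0.999, -0.011, -0.039, 0.058], [0.04, -0.084, -0.996, 0.84], [0.0, 0.0, 0.0, 1.0]]
{'clock': 0.1, 'q': array([-1.17168926e+00,  9.17876598e-02,  1.23175099e+00, -1.02412820e-05,
        1.81980526e+00, -5.66762511e-02]), 'dq': array([ 0.00093561, -0.00172642, -0.00229128,  0.00168069, -0.00122051,
       -0.0006084 ]), 'effort': array([ 3.83679304e-03, -4.47856557e+01, -4.07570457e+01,  7.02534802e-02,
        2.84210080e-02, -1.09639680e-04]), 'tool_pos': array([ 0.26401731, -0.53853147,  0.24032565]), 'eef_rot': array([-3.05868788e+00, -7.09368461e-01,  4.83794824e-04]), 'force': array([-0.12534969,  0.04073513,  0.04010428]), 'moment': array([-0.02314715, -0.00477438,  0.02686197]), 'finger_force': 0.0, 'opening': 0.08782283981327872}
```

View pics/s1.png

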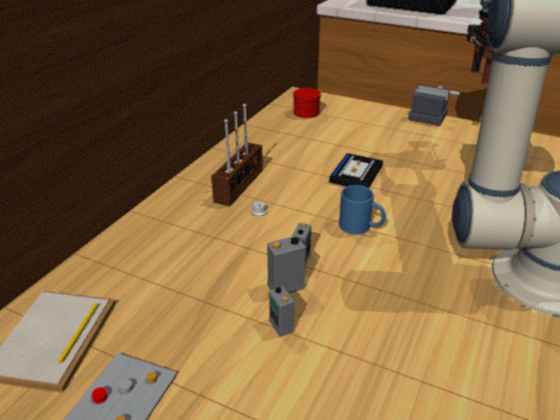

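View pics/t1.png

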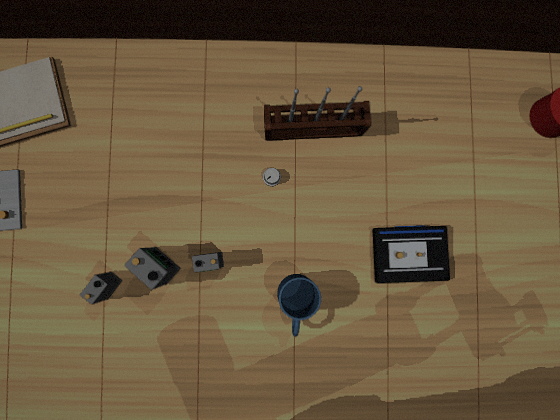

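The side view shows three grey scanners, at about (300,240), (286,265) and (282,310). The same three are in the top view at (205,262), (150,268) and (95,288). The dock is at (411,254) in the top view with its blue strip on the upper (+x) edge, the mug is at (299,297), the knob at (271,176) and the rack at (317,118). The middle scanner looks largest, so I'll measure all three and enlarge them.

Run:
```python
from h import *
a=load("side");b=load("top")
def big(s,u0,u1,v0,v1,k): return cv2.resize(s["img"][v0:v1,u0:u1],None,fx=k,fy=k,interpolation=cv2.INTER_CUBIC)
A=big(a,240,340,210,340,4); B=big(b,75,225,235,310,5)
cv2.imwrite("pics/c1.png",cv2.resize(np.vstack([np.hstack([A,np.zeros((520,350,3),np.uint8)])]),None,fx=1,fy=1)[:, :400])
cv2.imwrite("pics/c2.png",B)
cv2.imwrite("pics/c3.png",big(b,365,460,215,292,7))
# clouds
f=K(b);vv,uu=np.mgrid[0:420,0:560]
P=np.array([pt(b,u,v) for u,v in zip(uu.ravel(),vv.ravel())]).reshape(420,560,3);np.save("P.npy",P)
print("table z",np.median(P[300:400,100:200,2]))
for n,(u0,u1,v0,v1,zl,zh) in dict(L=(75,122,268,308,.05,.2),M=(120,182,240,292,.06,.2),R=(186,224,245,278,.05,.2),mug=(270,325,268,340,.08,.12),knob=(258,285,162,190,.012,.05),dock=(365,460,215,292,.012,.06),shoe=(385,430,240,270,.0245,.06),rack=(255,380,95,145,.06,.1)).items():
    p=P[v0:v1,u0:u1].reshape(-1,3); p=p[(p[:,2]>zl)&(p[:,2]<zh)]
    top=np.percentile(p[:,2],75); q=p if n not in"LMR" else p[p[:,2]>top-.012]
    r=cv2.minAreaRect((q[:,:2]*1000).astype(np.float32)); print(n,len(q),"ztop",top.round(4),p[:,2].max().round(3),[np.round(x,1) for x in r])
```

```text
table z 1.976969174405374e-05
L 492 ztop 0.079 0.086 [array([440.6, 365.2]), array([30.7, 48.1]), np.float64(54.1)]
M 987 ztop 0.1108 0.122 [array([481.5, 263.2]), array([67.3, 43.4]), np.float64(49.4)]
R 451 ztop 0.0793 0.087 [array([490.7, 166.2]), array([30.8, 47.3]), np.float64(7.7)]
mug 349 ztop 0.0904 0.093 [array([428.9,  -3.2]), array([75. , 75.6]), np.float64(22.9)]
knob 196 ztop 0.0228 0.025 [array([659.1,  47.8]), array([28.9, 29.6]), np.float64(30.1)]
dock 4090 ztop 0.0244 0.042 [array([ 507.1, -231.6]), array([112.5, 148.7]), np.float64(2.5)]
shoe 923 ztop 0.028 0.042 [array([ 505.8, -219.3]), array([56.8, 81.4]), np.float64(0.3)]
rack 2037 ztop 0.0805 0.099 [array([764.9, -36.4]), array([ 50.8, 200.4]), np.float64(3.2)]
```

View pics/c2.png

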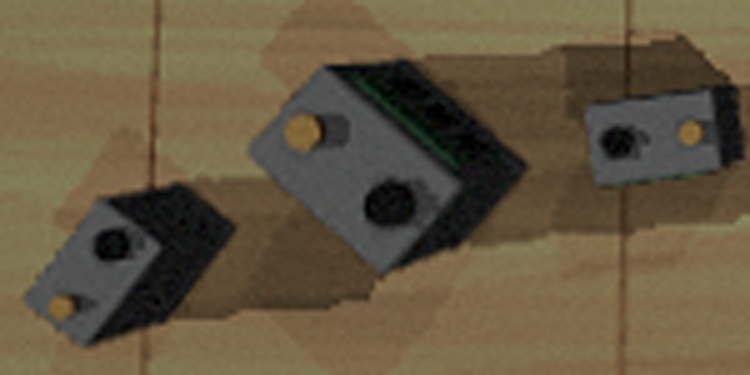

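View pics/c1.png

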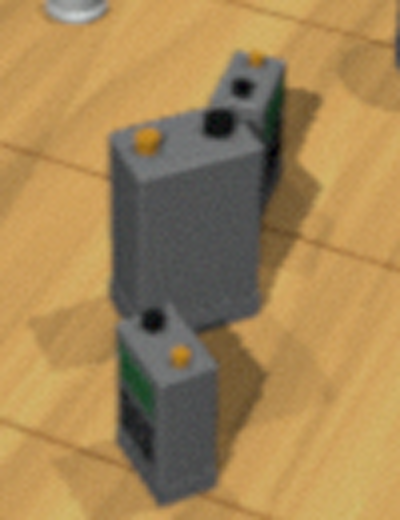

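View pics/c3.png

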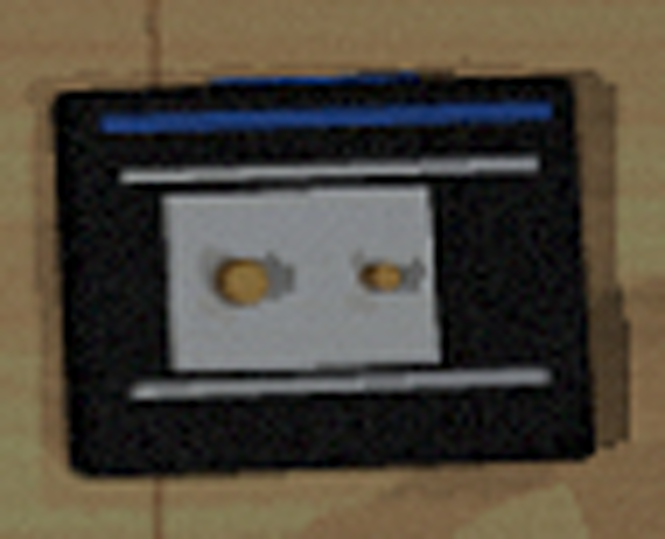

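The three candidates in the top view are the left one at (95,288), 31x48x79, the middle one at (150,268), 67x43x110, and the right one at (205,262), 31x47x79. The middle one matches 42x66x110, and the crops confirm it. Its display faces up and to the right (+x, -y), so its yaw is about -40.6°. The dock's yaw is about +2.5°, its strip is on the +x side, and the big peg is on the left (+y).

I'll look at the dock with the wrist camera on the way.

Emit:
move_arm --moves '[[1, [1, -0.5, 0], [0, 0, -0.5]], [1, [1, -0.5, 0], [0, 0, -0.5]], [1, [1, -0.5, 0], [0, 0, 0]], [1, [1, -0.5, 0], [0, 0, 0]], [1, [1, -0.5, 0], [0, 0, 0]], [1, [1, -0.5, 0], [0, 0, 0]], [1, [1, -0.5, 0], [0, 0, 0]], [1, [0, 0, 0], [0, 0, 0]]]'

```text
clock: 0.77
tool_pos: [0.3748, -0.3726, 0.2413]
eef_rot: [-3.026, -0.838, -0.002]
force: [-0.2, -1.0, 0.1]
opening: 0.0879
finger_force: 0.0
```

```bash
cat >> h.py <<'E'
from scipy.spatial.transform import Rotation as R
def tgt(x,y,z,yaw):
    o=monitor.get_obs(); r=R.from_rotvec(o["eef_rot"]).as_matrix(); p=o["tool_pos"]
    cy=np.degrees(np.arctan2(r[1,0],r[0,0])); d=r.T@(np.array([x,y,z])-p)
    Rt=np.array([[np.cos(np.radians(yaw)),np.sin(np.radians(yaw)),0],[np.sin(np.radians(yaw)),-np.cos(np.radians(yaw)),0],[0,0,-1]])
    print("t",o["clock"],"pos",p.round(4),"yaw",cy.round(2),"tilt",np.degrees(np.arccos(-r[2,2])).round(2),"| shift units",(d/.025).round(2),"turn units",(R.from_matrix(r.T@Rt).as_rotvec()/.08).round(2),"F",o["force"].round(1),"M",o["moment"].round(2),"op",o["opening"].round(4),o["finger_force"])
    print("shift units in target frame",(Rt.T@(np.array([x,y,z])-p)/.025).round(2))
E
python3 - <<'E'
from h import *
tgt(.507,-.2316,.24,49.4)
w=grab("wrist","w1.png"); print(w["world_from_camera"].round(3).tolist())
T=w["world_from_camera"];p=np.linalg.inv(T)@np.array([.507,-.2316,.027,1]);f=K(w);print(p,f*p[0]/p[2]+w["cx"],f*p[1]/p[2]+w["cy"])
b=load("top")
print([pt(b,399.7,254.7,.039),pt(b,420.1,254.1,.039),pt(b,408.1,254.9,.027)])
E
```

```text
Traceback (most recent call last):
  File "h.py", line 25, in tgt
    print("t",o["clock"],"pos",p.round(4),"yaw",cy.round(2),"tilt",np.degrees(np.arccos(-r[2,2])).round(2),"| shift units",(d/.025).round(2),"turn units",(R.from_matrix(r.T@Rt).as_rotvec()/.08).round(2),"F",o["force"].round(1),"M",o["moment"].round(2),"op",o["opening"].round(4),o["finger_force"])
                                                                                                                                                                                                                                                                 ^^^^^^^^^^^^^^^^^^
AttributeError: 'float' object has no attribute 'round'
```

```bash
sed -i 's/o\["opening"\].round(4)/round(o["opening"],4)/' h.py
python3 - <<'E'
from h import *
tgt(.507,-.2316,.24,49.4)
w=grab("wrist","w1.png"); print(w["world_from_camera"].round(3).tolist())
T=w["world_from_camera"];p=np.linalg.inv(T)@np.array([.507,-.2316,.027,1]);f=K(w);print(p,f*p[0]/p[2]+w["cx"],f*p[1]/p[2]+w["cy"])
b=load("top")
print([pt(b,399.7,254.7,.039),pt(b,420.1,254.1,.039),pt(b,408.1,254.9,.027)])
E
```

```text
t 0.7667 pos [ 0.3748 -0.3726  0.2413] yaw 30.95 tilt 0.12 | shift units [ 7.43 -2.12  0.07] turn units [-0.01 -0.02 -4.03] F [-0.2 -1.   0.1] M [-0.01 -0.05  0.05] op 0.0879 0.0
shift units in target frame [7.72 0.34 0.05]
[[0.514, -0.83, -0.214, 0.433], [-0.858, -0.498, -0.127, -0.337], [-0.001, 0.249, -0.968, 0.384], [0.0, 0.0, 0.0, 1.0]]
[-0.05178779 -0.20309638  0.31660693  1.        ] 227.7495472630074 5.513365309469208
[array([ 0.50561265, -0.20099825,  0.039     ]), array([ 0.50689158, -0.2414462 ,  0.039     ]), array([ 0.50496112, -0.22172846,  0.027     ])]
```

Emit:
move_arm --moves '[[1, [1, -0.25, 0], [0, 0, 0]], [1, [1, -0.25, 0], [0, 0, 0]], [1, [1, -0.25, 0], [0, 0, 0]], [1, [1, -0.25, 0], [0, 0, 0]], [1, [1, -0.25, 0], [0, 0, 0]], [1, [1, -0.25, 0], [0, 0, 0]], [1, [0, 0, 0], [0, 0, 0]], [1, [0, 0, 0], [0, 0, 0]]]'

```text
clock: 1.48
tool_pos: [0.4826, -0.2675, 0.2406]
eef_rot: [-3.029, -0.833, 0.002]
force: [0.2, -0.8, -0.5]
opening: 0.0877
finger_force: 0.0
```

Run:
```python
from h import *
tgt(.4815,.2632,.24,49.4)
w=grab("wrist","w2.png")
```

```text
t 1.4833 pos [ 0.4826 -0.2675  0.2406] yaw 30.77 tilt 0.08 | shift units [ 10.82 -18.26   0.03] turn units [-0.01  0.01 -4.07] F [ 0.2 -0.8 -0.5] M [-0.01 -0.05 -0.01] op 0.0877 0.0
shift units in target frame [ 16.09 -13.85   0.03]
```

View pics/w2.png

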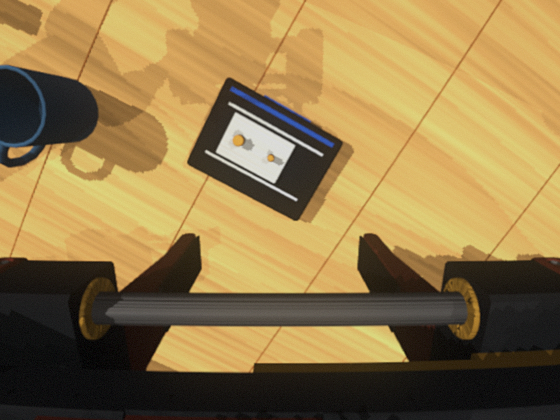

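The wrist view shows the dock centred near (270,150), with the big peg at (238,140), the small peg at (270,157) and the blue strip along its upper-right edge.

Run:
```python
from h import *
w=load("wrist")
a,b=pt(w,238,140,.039),pt(w,270,157,.039); d=a-b
print(a,b,(a+b)/2,np.hypot(*d[:2]),np.degrees(np.arctan2(-d[0],d[1])))
P=np.array([pt(w,u,v) for v in range(60,235) for u in range(170,370)])
g=P[(P[:,2]>.012)&(P[:,2]<.032)];print("dock",len(g),cv2.minAreaRect((g[:,:2]*1000).astype(np.float32)))
g=P[(P[:,2]>.0345)&(P[:,2]<.06)];print(len(g),g.mean(0))
im=w["img"]
hs=cv2.cvtColor(im,cv2.COLOR_BGR2HSV);m=((hs[...,2]>170)&(hs[...,1]<60)).astype(np.uint8);m[:, :170]=0;m[:,370:]=0;m[235:]=0
c=max(cv2.findContours(m,0,1)[0],key=cv2.contourArea);q=np.array([pt(w,*x[0],.027)[:2]*1000 for x in c],np.float32);print("shoe",cv2.minAreaRect(q))
```

```text
[ 0.50491944 -0.20136135  0.039     ] [ 0.50680623 -0.24029654  0.039     ] [ 0.50586283 -0.22082895  0.039     ] 0.038980888935078804 2.774368690366959
dock 12233 ((506.77618408203125, -231.89364624023438), (112.00799560546875, 150.64881896972656), 2.2327537536621094)
155 [ 0.5055403  -0.21284197  0.03808513]
shoe ((505.3168029785156, -221.02218627929688), (49.098419189453125, 75.02593994140625), 2.1368660926818848)
```

Emit:
move_arm --moves '[[1, [0.6, -1, 0], [0, 0, -0.5]], [1, [0.6, -1, 0], [0, 0, -0.5]], [1, [0.6, -1, 0], [0, 0, -0.5]], [1, [0.6, -1, 0], [0, 0, -0.5]], [1, [0.6, -1, 0], [0, 0, -0.5]], [1, [0.6, -1, 0], [0, 0, -0.5]], [1, [0.6, -1, 0], [0, 0, -0.5]], [1, [0.6, -1, 0], [0, 0, -0.5]]]'

```text
clock: 2.2
tool_pos: [0.4504, -0.0376, 0.2413]
eef_rot: [2.858, 1.303, -0.0]
force: [0.8, 1.0, -0.5]
opening: 0.0878
finger_force: 0.0
```

Run:
```python
from h import *
tgt(.4815,.2632,.24,49.4)
```

```text
t 2.2 pos [ 0.4504 -0.0376  0.2413] yaw 49.0 tilt 0.03 | shift units [ 9.9  -6.95  0.04] turn units [ 0.01  0.   -0.09] F [ 0.8  1.  -0.5] M [-0.01 -0.03  0.02] op 0.0878 0.0
shift units in target frame [ 9.94 -6.88  0.05]
```

Emit:
move_arm --moves '[[1, [1, -0.8, 0], [0, 0, 0]], [1, [1, -0.8, 0], [0, 0, 0]], [1, [1, -0.8, 0], [0, 0, 0]], [1, [1, -0.8, 0], [0, 0, 0]], [1, [1, -0.8, 0], [0, 0, 0]], [1, [1, -0.8, 0], [0, 0, 0]], [1, [0, 0, 0], [0, 0, 0]], [1, [0, 0, 0], [0, 0, 0]]]'

```text
clock: 2.87
tool_pos: [0.459, 0.1545, 0.2411]
eef_rot: [2.857, 1.305, -0.001]
force: [-0.2, -0.3, -0.2]
opening: 0.0874
finger_force: 0.0
```

Run:
```python
from h import *
tgt(.4815,.2632,.24,49.4)
w=grab("wrist","w3.png")
vv,uu=np.mgrid[0:420:1,0:560:1]
P=np.array([pt(w,u,v) for v in range(0,420) for u in range(0,560)])
g=P[(P[:,2]>.105)&(P[:,2]<.1135)&(abs(P[:,0]-.48)<.06)&(abs(P[:,1]-.263)<.06)];print(len(g),g[:,2].mean(),cv2.minAreaRect((g[:,:2]*1000).astype(np.float32)))
```

```text
t 2.8667 pos [0.459  0.1545 0.2411] yaw 49.09 tilt 0.06 | shift units [ 3.88 -2.17  0.04] turn units [ 0.    0.01 -0.07] F [-0.2 -0.3 -0.2] M [ 0.03  0.04 -0.09] op 0.0874 0.0
shift units in target frame [ 3.89 -2.14  0.04]
3532 0.10918515427400244 ((479.9872131347656, 264.98150634765625), (65.74657440185547, 42.38821792602539), 50.45103073120117)
```

View pics/w3.png

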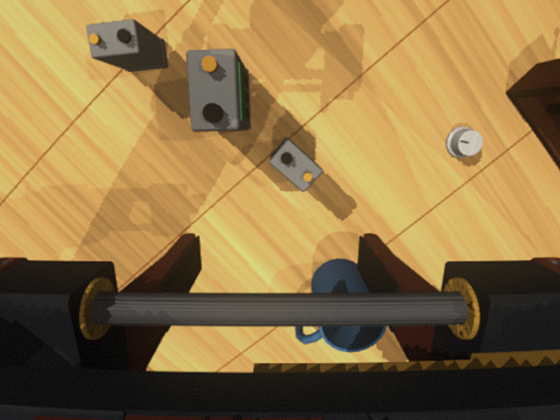

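The wrist view shows the target scanner at (215,90) with its display on its right side, and the small ones at (128,45) and (297,165). Both views put the target at about (0.4805, 0.264), top height 0.110, long axis at 50°.

Emit:
move_arm --moves '[[1, [1, -0.55, 0], [0, 0, -0.2]], [1, [1, -0.55, 0], [0, 0, 0]], [1, [1, -0.55, 0], [0, 0, 0]], [1, [0.9, -0.55, 0], [0, 0, 0]], [1, [0, 0, 0.2], [0, 0, 0]], [1, [0, 0, 0.5], [0, 0, 0]], [1, [0, 0, 0], [0, 0, 0]], [1, [0, 0, 0], [0, 0, 0]]]'

```text
clock: 3.58
tool_pos: [0.4799, 0.2626, 0.2224]
eef_rot: [2.849, 1.323, -0.004]
force: [0.2, -0.1, 0.3]
opening: 0.0878
finger_force: 0.0
```

Run:
```python
from h import *
tgt(.4805,.2643,.067,50.)
```

```text
t 3.5833 pos [0.4799 0.2626 0.2224] yaw 49.81 tilt 0.15 | shift units [ 0.09 -0.02  6.22] turn units [-0.01  0.03 -0.04] F [ 0.2 -0.1  0.3] M [-0.05 -0.03  0.01] op 0.0878 0.0
shift units in target frame [ 0.07 -0.02  6.22]
```

Emit:
move_arm --moves '[[1, [0.07, 0, 0.9], [0, 0, 0]], [1, [0, 0, 0.9], [0, 0, 0]], [1, [0, 0, 0.9], [0, 0, 0]], [1, [0, 0, 0.9], [0, 0, 0]], [1, [0, 0, 0.9], [0, 0, 0]], [1, [0, 0, 0.9], [0, 0, 0]], [1, [0, 0, 0.8], [0, 0, 0]], [1, [0, 0, 0], [0, 0, 0]]]'

```text
clock: 4.25
tool_pos: [0.4791, 0.2636, 0.0644]
eef_rot: [2.849, 1.324, -0.011]
force: [-0.3, 0.1, -0.7]
opening: 0.0881
finger_force: 0.0
```

Emit:
move_arm --force 20 --moves '[[0, [0, 0, 0], [0, 0, 0]], [0, [0, 0, 0], [0, 0, 0]], [0, [0, 0, 0], [0, 0, 0]], [0, [0, 0, 0], [0, 0, 0]], [0, [0, 0, 0], [0, 0, 0]], [0, [0, 0, 0], [0, 0, 0]], [0, [0, 0, 0], [0, 0, 0]], [0, [0, 0, 0], [0, 0, 0]]]'

```text
clock: 4.92
tool_pos: [0.4813, 0.2661, 0.0692]
eef_rot: [2.848, 1.327, 0.001]
force: [1.2, 0.2, 2.2]
opening: 0.0418
finger_force: 20.0
```

Run:
```python
from h import *
tgt(.4805,.2643,.067,50.)
```

```text
t 4.9167 pos [0.4813 0.2661 0.0692] yaw 49.96 tilt 0.04 | shift units [-0.08  0.02  0.09] turn units [ 0.01 -0.01 -0.01] F [1.2 0.2 2.2] M [-0.1  -0.06  0.01] op 0.0418 19.99957412481308
shift units in target frame [-0.08  0.02  0.09]
```

Emit:
move_arm --force 25 --moves '[[0, [0, 0, -0.4], [0, 0, 0]], [0, [0, 0, -0.8], [0, 0, 0]], [0, [0, 0, -1], [0, 0, 0]], [0, [0, 0, -1], [0, 0, 0]], [0, [0, 0, -1], [0, 0, 0]], [0, [0, 0, -0.8], [0, 0, 0]], [0, [0, 0, -0.3], [0, 0, 0]], [0, [0, 0, 0], [0, 0, 0]]]'

```text
clock: 5.58
tool_pos: [0.4817, 0.2664, 0.2037]
eef_rot: [-2.848, -1.327, -0.006]
force: [0.1, -0.4, -4.6]
opening: 0.0419
finger_force: 25.0
```

Run:
```python
from h import *
tgt(.506,-.221,.2,92.3)
```

```text
t 5.5833 pos [0.4817 0.2664 0.2037] yaw 49.95 tilt 0.2 | shift units [-14.3   13.29   0.12] turn units [ 0.03 -0.03 -9.24] F [ 0.1 -0.4 -4.6] M [-0.03 -0.06  0.01] op 0.0419 24.999594390392303
shift units in target frame [-19.52   0.19   0.15]
```

Emit:
move_arm --moves '[[0, [-0.4, 0.35, 0], [0, 0, 0]], [0, [-0.8, 0.75, 0], [0, 0, 0]], [0, [-0.9, 0.85, 0], [0, 0, 0]], [0, [-0.9, 0.85, 0], [0, 0, 0]], [0, [-0.9, 0.85, 0], [0, 0, 0]], [0, [-0.9, 0.85, 0], [0, 0, 0]], [0, [-0.9, 0.85, 0], [0, 0, 0]], [0, [-0.9, 0.85, 0], [0, 0, 0]]]'

```text
clock: 6.25
tool_pos: [0.4923, 0.038, 0.1987]
eef_rot: [-2.847, -1.326, 0.006]
force: [0.4, -0.5, -3.4]
opening: 0.0414
finger_force: 25.0
```

Emit:
move_arm --moves '[[0, [-0.9, 0.85, 0], [0, 0, 0]], [0, [-0.9, 0.85, 0], [0, 0, 0]], [0, [-0.9, 0.85, 0], [0, 0, 0]], [0, [-0.9, 0.85, 0], [0, 0, 0]], [0, [-0.9, 0.85, 0], [0, 0, 0]], [0, [-0.8, 0.75, 0], [0, 0, 0]], [0, [-0.4, 0.35, 0], [0, 0, 0]], [0, [0, 0, 0], [0, 0, -0.4]]]'

```text
clock: 6.92
tool_pos: [0.5029, -0.158, 0.1987]
eef_rot: [-2.827, -1.365, 0.006]
force: [-0.4, 0.2, -4.5]
opening: 0.0419
finger_force: 25.0
```

Emit:
move_arm --moves '[[0, [0, 0, 0], [0, 0, -0.8]], [0, [0, 0, 0], [0, 0, -1]], [0, [0, 0, 0], [0, 0, -1]], [0, [0, 0, 0], [0, 0, -1]], [0, [0, 0, 0], [0, 0, -1]], [0, [0, 0, 0], [0, 0, -1]], [0, [0, 0, 0], [0, 0, -1]], [0, [0, 0, 0], [0, 0, -1]]]'

```text
clock: 7.58
tool_pos: [0.5033, -0.1547, 0.1993]
eef_rot: [-2.262, -2.176, 0.002]
force: [0.7, 0.1, -3.6]
opening: 0.042
finger_force: 25.0
```

Emit:
move_arm --moves '[[0, [0, 0, 0], [0, 0, -0.7]], [0, [0, 0, 0], [0, 0, -0.3]], [0, [0, 0, 0], [0, 0, 0]], [0, [0, 0, 0], [0, 0, 0]], [0, [0, 0, 0], [0, 0, 0]]]'

```text
clock: 8.0
tool_pos: [0.504, -0.155, 0.2008]
eef_rot: [-2.181, -2.26, 0.0]
force: [-0.1, 0.3, -4.6]
opening: 0.042
finger_force: 25.0
```

Run:
```python
from h import *
tgt(.506,-.221,.2,92.3)
grab("top"); b=load("top"); w=grab("wrist")
big=lambda s,u0,u1,v0,v1,k:cv2.resize(s["img"][v0:v1,u0:u1],None,fx=k,fy=k,interpolation=cv2.INTER_CUBIC)
a=grab("side"); cv2.imwrite("pics/g1.png",np.hstack([w["img"][:,60:500][::1],np.zeros((420,10,3),np.uint8),big(a,300,415,70,210,3)])[:, :800])
P=np.array([pt(b,u,v) for v in range(150,420) for u in range(300,520)])
g=P[(abs(P[:,2]-.2445)<.004)&(abs(P[:,0]-.506)<.06)];print(len(g),cv2.minAreaRect((g[:,:2]*1000).astype(np.float32)) if len(g)>5 else 0)
```

```text
t 8.0 pos [ 0.504  -0.155   0.2008] yaw 92.05 tilt 0.05 | shift units [-2.64 -0.02  0.03] turn units [-0.01 -0.01 -0.05] F [-0.1  0.3 -4.6] M [-0.02 -0.04  0.03] op 0.042 24.999561309814453
shift units in target frame [-2.64 -0.03  0.03]
252 ((503.3038635253906, -137.24310302734375), (40.268978118896484, 26.515464782714844), 0.24423731863498688)
```

View pics/g1.png

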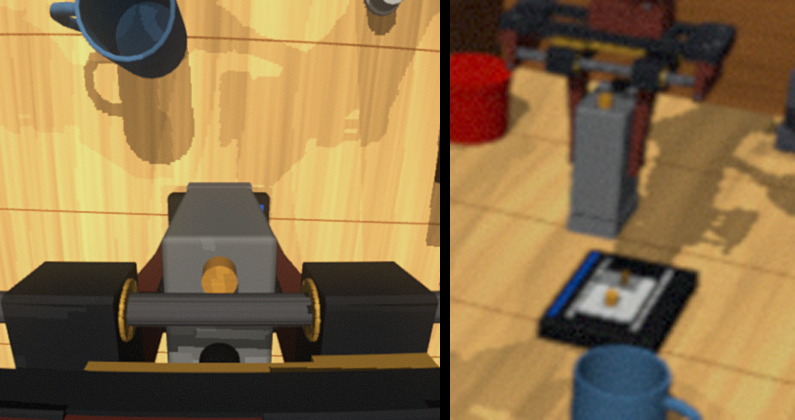

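The wrist and side views show the scanner held straight over the dock, with its gold stub toward +y. I'll use the depth data to check where it sits in the grip and whether it's tilted, and move above the pegs.

Emit:
move_arm --moves '[[0, [-0.4, -0.05, 0], [0, 0, -0.05]], [0, [-0.8, -0.05, 0.3], [0, 0, 0]], [0, [-0.8, 0, 0.7], [0, 0, 0]], [0, [-0.5, 0, 0.7], [0, 0, 0]], [0, [-0.1, 0, 0.5], [0, 0, 0]], [0, [0, 0, 0.2], [0, 0, 0]], [0, [0, 0, 0], [0, 0, 0]], [0, [0, 0, 0], [0, 0, 0]]]'

```text
clock: 8.82
tool_pos: [0.5045, -0.2196, 0.1417]
eef_rot: [-2.175, -2.267, -0.001]
force: [-1.1, 0.8, -3.4]
opening: 0.0421
finger_force: 25.0
```

Run:
```python
from h import *
w=load("wrist")
P=np.array([pt(w,u,v) for v in range(180,270) for u in range(215,345)]) 
for zl in(.15,.165,.18,.2,.22):
    g=P[(P[:,2]>zl)&(P[:,2]<zl+.015)&(abs(P[:,0]-.504)<.018)&(P[:,1]<-.1)]; print(zl,len(g),np.median(g,0).round(4))
tgt(.506,-.219,.12,92.3)
```

```text
0.15 277 [ 0.5038 -0.1234  0.1574]
0.165 377 [ 0.5037 -0.1234  0.1729]
0.18 483 [ 0.5041 -0.1234  0.1881]
0.2 691 [ 0.5043 -0.1234  0.2081]
0.22 1100 [ 0.5038 -0.1234  0.2281]
t 8.8167 pos [ 0.5045 -0.2196  0.1417] yaw 92.38 tilt 0.02 | shift units [0.02 0.06 0.87] turn units [ 0.   -0.    0.02] F [-1.1  0.8 -3.4] M [-0.07 -0.08  0.04] op 0.0421 24.999594390392303
shift units in target frame [0.02 0.06 0.87]
```

Emit:
move_arm --moves '[[0, [0, 0.06, 0.4], [0, 0, 0]], [0, [0, 0, 0.4], [0, 0, 0]], [0, [0, 0, 0.3], [0, 0, 0]], [0, [0, 0, 0], [0, 0, 0]], [0, [0, 0, 0], [0, 0, 0]]]'

```text
clock: 9.23
tool_pos: [0.5055, -0.2196, 0.1128]
eef_rot: [-2.174, -2.266, 0.001]
force: [0.9, -0.9, -4.1]
opening: 0.0423
finger_force: 25.0
```

Run:
```python
from h import *
tgt(.506,-.2196,.096,92.3)
a=grab("side");w=grab("wrist")
cv2.imwrite("pics/g2.png",cv2.resize(a["img"][80:210,300:430],None,fx=4.5,fy=4.5,interpolation=cv2.INTER_CUBIC))
```

```text
t 9.2333 pos [ 0.5055 -0.2196  0.1128] yaw 92.37 tilt 0.11 | shift units [-0.    0.02  0.67] turn units [-0.02 -0.01  0.02] F [ 0.9 -0.9 -4.1] M [-0.03 -0.09  0.05] op 0.0423 24.999632835388184
shift units in target frame [-0.    0.02  0.67]
```

View pics/g2.png

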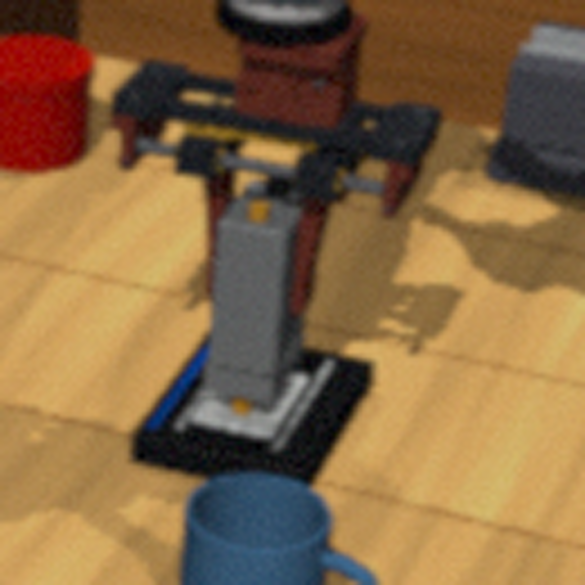

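The scanner's foot is just above the big peg, which shows at crop (240,405), in line. I'll lower it in small steps and watch the force.

Emit:
move_arm --moves '[[0, [0, 0, 0.1], [0, 0, 0]], [0, [0, 0, 0.1], [0, 0, 0]], [0, [0, 0, 0.1], [0, 0, 0]], [0, [0, 0, 0], [0, 0, 0]], [0, [0, 0, 0], [0, 0, 0]]]'

```text
clock: 9.75
tool_pos: [0.5057, -0.22, 0.106]
eef_rot: [-2.175, -2.266, 0.0]
force: [0.3, 0.2, -3.4]
opening: 0.0419
finger_force: 25.0
```

Emit:
move_arm --moves '[[0, [0, 0, 0.1], [0, 0, 0]], [0, [0, 0, 0], [0, 0, 0]], [0, [0, 0, 0], [0, 0, 0]]]'

```text
clock: 10.0
tool_pos: [0.5058, -0.22, 0.1036]
eef_rot: [-2.175, -2.266, 0.0]
force: [-0.2, -0.4, -4.4]
opening: 0.0423
finger_force: 25.0
```

Emit:
move_arm --moves '[[0, [0, 0, 0.08], [0, 0, 0]], [0, [0, 0, 0.08], [0, 0, 0]], [0, [0, 0, 0], [0, 0, 0]], [0, [0, 0, 0], [0, 0, 0]]]'

```text
clock: 10.33
tool_pos: [0.5058, -0.22, 0.0995]
eef_rot: [-2.175, -2.266, 0.0]
force: [0.6, -0.0, -4.0]
opening: 0.042
finger_force: 25.0
```

Emit:
move_arm --moves '[[0, [0, 0, 0.06], [0, 0, 0]], [0, [0, 0, 0.06], [0, 0, 0]], [0, [0, 0, 0], [0, 0, 0]], [0, [0, 0, 0], [0, 0, 0]]]'

```text
clock: 10.67
tool_pos: [0.5058, -0.22, 0.0967]
eef_rot: [-2.175, -2.266, 0.0]
force: [0.0, -0.1, -3.5]
opening: 0.0418
finger_force: 25.0
```

Emit:
move_arm --moves '[[0, [0, 0, 0.04], [0, 0, 0]], [0, [0, 0, 0], [0, 0, 0]], [0, [0, 0, 0], [0, 0, 0]]]'

```text
clock: 10.92
tool_pos: [0.506, -0.2201, 0.0961]
eef_rot: [2.175, 2.266, 0.0]
force: [0.1, -0.4, -1.6]
opening: 0.042
finger_force: 25.0
```

Emit:
move_arm --moves '[[0, [0, 0, 0.04], [0, 0, 0]], [0, [0, 0, 0], [0, 0, 0]], [0, [0, 0, 0], [0, 0, 0]]]'

```text
clock: 11.17
tool_pos: [0.506, -0.2202, 0.0961]
eef_rot: [2.175, 2.266, 0.0]
force: [-3.1, 1.8, 6.2]
opening: 0.0419
finger_force: 25.0
```

Emit:
move_arm --moves '[[0, [0, 0, 0.04], [0, 0, 0]], [0, [0, 0, 0], [0, 0, 0]], [0, [0, 0, 0], [0, 0, 0]]]'

```text
clock: 11.42
tool_pos: [0.506, -0.2202, 0.0961]
eef_rot: [2.175, 2.266, 0.0]
force: [-5.6, 2.1, 9.8]
opening: 0.0419
finger_force: 25.0
```

Run:
```python
from h import *
tgt(.506,-.2196,.096,92.3)
b=grab("top");P=np.array([pt(b,u,v) for v in range(180,400) for u in range(340,520)])
g=P[(abs(P[:,0]-.506)<.015)&(abs(P[:,1]+.193)<.01)&(P[:,2]>.1)];print(len(g),np.percentile(g[:,2],[10,50,90]))
```

```text
t 11.4167 pos [ 0.506  -0.2202  0.0961] yaw 92.35 tilt 0.08 | shift units [ 0.02 -0.    0.  ] turn units [0.01 0.01 0.01] F [-5.6  2.1  9.8] M [0.53 1.17 0.01] op 0.0419 25.001310110092163
shift units in target frame [ 0.02 -0.    0.  ]
788 [0.12468648 0.19760633 0.31729019]
```

It stopped firmly at the predicted home height. I'll ease the preload, release, and lift straight up.

Emit:
move_arm --moves '[[0, [0, 0, -0.08], [0, 0, 0]], [0, [0, 0, 0], [0, 0, 0]], [0.6, [0, 0, 0], [0, 0, 0]], [0.8, [0, 0, 0], [0, 0, 0]], [0.9, [0, 0, 0], [0, 0, 0]], [0.9, [0, 0, 0], [0, 0, 0]], [0.9, [0, 0, 0], [0, 0, 0]], [0.9, [0, 0, 0], [0, 0, 0]]]'

```text
clock: 12.13
tool_pos: [0.5059, -0.2201, 0.0957]
eef_rot: [-2.175, -2.266, -0.0]
force: [-0.4, -0.5, -0.4]
opening: 0.0772
finger_force: 0.0
```

Emit:
move_arm --moves '[[0.9, [0, 0, -0.3], [0, 0, 0]], [0.9, [0, 0, -0.8], [0, 0, 0]], [0.9, [0, 0, -1], [0, 0, 0]], [0.9, [0, 0, -1], [0, 0, 0]], [0.9, [0, 0, -1], [0, 0, 0]], [0.9, [0, 0, -1], [0, 0, 0]], [0.9, [-0.5, 0, -0.5], [0, 0, 0]], [0.9, [0, 0, 0], [0, 0, 0]]]'

```text
clock: 12.8
tool_pos: [0.5073, -0.2342, 0.2406]
eef_rot: [2.171, 2.26, 0.002]
force: [0.7, 0.3, 0.2]
opening: 0.079
finger_force: 0.0
```

Emit:
move_arm --moves '[[0.9, [-1, 0, 0], [0, 0, 0]], [0.9, [-1, 0, 0], [0, 0, 0]], [0.9, [-1, 0, 0], [0, 0, 0]], [0.9, [-1, 0, 0], [0, 0, 0]], [0.9, [-1, 0, 0], [0, 0, 0]], [0.9, [-1, 0, 0], [0, 0, 0]], [0.9, [-0.3, 0, 0], [0, 0, 0]], [0.9, [0, 0, 0], [0, 0, 0]]]'

```text
clock: 13.47
tool_pos: [0.5123, -0.391, 0.2339]
eef_rot: [-2.176, -2.262, 0.0]
force: [0.5, 0.9, 0.3]
opening: 0.079
finger_force: 0.0
```

Run:
```python
from h import *
b=grab("top");P=np.array([pt(b,u,v) for v in range(180,330) for u in range(340,500)])
g=P[(P[:,2]>.125)&(P[:,2]<.145)&(abs(P[:,1]+.221)<.06)&(abs(P[:,0]-.506)<.05)];print(len(g),np.median(g[:,2]),cv2.minAreaRect((g[:,:2]*1000).astype(np.float32)))
a=grab("side");cv2.imwrite("pics/g3.png",cv2.resize(a["img"][80:210,300:430],None,fx=4.5,fy=4.5,interpolation=cv2.INTER_CUBIC))
print(monitor.get_obs()["clock"])
```

```text
935 0.13657947031118756 ((506.9128112792969, -220.95692443847656), (42.795082092285156, 66.7525863647461), 0.768892228603363)
13.5667
```

View pics/g3.png

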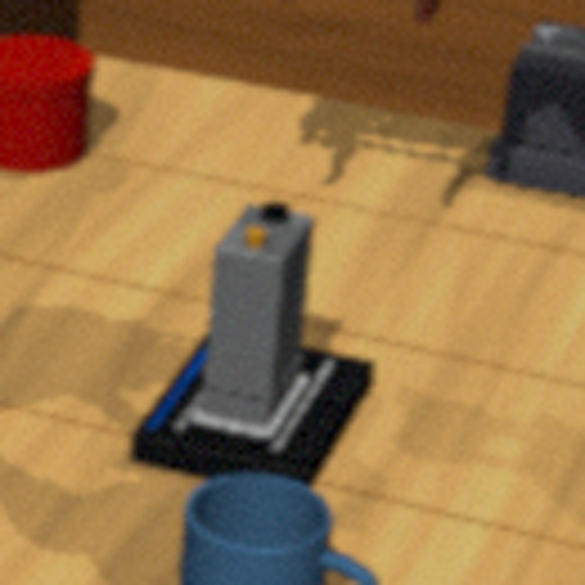

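The scanner stands upright and fully home on the dock: its top is at 0.137 and its centre at (0.507, -0.221). The robot is clear of everything.

```bash
python3 -c "
from cell import close_job; print(close_job())"
```

```text
the job is handed in; nothing more can be done
None
```

The scanner is fully home on the dock's pegs, upright and released with its display facing the blue-strip side; the job was handed in at about 13.6 s, and no verdict was returned.

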